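# Knock a stuck fitting out of its sprung nest into a catch pan

## Robot

A 7-joint arm with a two-finger parallel gripper is mounted at the origin on a cart in front of the work surface, level with it; the furniture and walls round the work are solid. World frame = base frame: x ahead of the robot, y to its left, z up, the work surface at z = 0. Lengths are in m, angles in rad, forces in N, time in s.
With the tool pointing down it reaches from about 0.425 to 0.875 m from the base axis. Payload 4.7 kg.
Tool frame: the origin (TCP) lies at the very end of the fingers, on their centre line; the grasp point (between the pads) lies 19 mm behind it; z points along the fingers, y is the line along which they close (so a half turn about z gives the same grasp; the last joint's range is limited). The gripper opens to 85 mm and grips with 20 to 120 N. Pads are 22 mm wide; open, the fingers measure 114 mm over their backs; the gripper's body (76 mm by 85 mm) begins 54 mm behind the grasp point. The pads swing forward as they close: fully open they stand 13 mm farther back than shut.
Start: joints at [1.306, 0.321, -0.07, 1.45, 0.023, 1.371, -0.057], TCP at [0.179, -0.625, 0.231] pointing down, gripper open.
Joint ranges: [-2.86, 2.86], [-0.3, 2.09], [-1.38, 1.24], [0.06, 2.45], [-1.56, 4.7], [0.09, 2.05], [-2.69, 2.69]. Speed limits (rad/s): [2.57, 2.57, 3.14, 3.14, 3.14, 3.14, 3.14].

## Interface

Orientations are given as a rotation vector (axis times angle).
In Python, from cell import sensors, viewer, workorder gives the robot as it stands. The module is installed in compiled form; this text tells all that it offers.
- The arm moves only by the tool play_rows, never from a script. Its argument "steps" is a list of rows, each an object of numbers: "jaw": the opening, from 0 (shut) to 1 (fully open); "tx", "ty", "tz": the shift along the tool's x, y, z in mm; "twist": the turn about the tool's z in degrees. In form: [{"jaw": .., "tx": .., "ty": .., "tz": .., "twist": ..}, ...]. A call has 1 to 12 rows; each row is the pose to reach, as a shift and turn from the pose commanded when the call began, along the tool's axes at that moment; what a row does not reach only later rows make up. A row lasts 1/8 s, in which the tool goes at most 62.5 mm and 10.7 degrees, less where a joint would pass 70% of its speed; a pose out of reach is approached as far as the arm can. A call with a gripper value outside its range is refused whole. The fingers move at their own pace and stop on an object; "force" is the grip in N (left out, the last holds). Time passes only in rows, so rows that repeat a pose let the fingers close. It gives the time, the measured TCP pose, the force, the opening and the grip force at its end, in the units of the state.
- sensors.get_state(): the state, without advancing time (a new reading comes with each control period).
- viewer.camera(name): name is "scene" or "top" or "wrist"; returns a dict with "frame" (420x560x3 uint8, red, green, blue), "fov_y" (degrees; the focal length in pixels is half the picture's height over the tangent of half this angle, whatever the lens; pixels are square), "cx", "cy" (the principal point, pixels), "extrinsics" (4x4, takes a point from world to camera coordinates). Camera axes: x right, y down, z forward; pixel columns grow to the right and rows downward; lengths in m; the calibration is good to about 2 mm. The wrist camera is an equidistant fisheye: a pixel r from the principal point sees the ray r / f radians off the axis. A picture is of the moment at which its call begins. There is no depth.
- workorder.close_job(): hands the job in; it is judged then, once.
The state is a dict: "t": time; "joint_positions": joint angles; "dq": joint speeds; "tau": joint torques, N m; "position": TCP position; "orientation": TCP orientation; "force": force on the tool from outside, world axes, zero at the start; "moment": the same for the moment, N m; "width": opening from 0.0 (shut) to 1.0 (fully open); "finger_force": force on a finger pad.
Only numpy, scipy, OpenCV 4.12 (cv2) and the standard library are available. Lean on these libraries where they do the work, as an engineer would, in place of code of your own. Each camera call takes 0.05 s, during which the arm holds its last target. There are 200 camera calls.

## Task

A turned fitting is held in the sprung nest of the knock-out stand. Lift only the top catch pan off the nested pile and stand it flat on the bench centrally below the nest, its handle out at the front, and let go of it. Then pick up the mallet and, with a sharp blow on the head of the sprung punch, knock the fitting down into the pan; finally stand the mallet back on its face on the open bench, leaving the pan with its fitting below the nest and the other things where they are.

Things in the scene. Friction and masses are not known exactly. Their poses are not given: they have to be found in the camera images.
- stand: Knock-out stand screwed to the bench: grey cheeks (inner faces 116 mm apart across y, 64 mm deep along x, feet to 94 mm either side), nest plate 64 x 136 mm at z 64 to 71 mm, two pillars with nuts up to z 131 mm, and a top plate 38 x 116 mm guiding the punch. Origin: on the bench straight below the nest and punch axis. Front, where the pan goes in, is -x; z up.
- nest (a point): On the stand's axis, 60 mm up, between two sprung roller catches under the nest plate (lowest part 54 mm up, 45 mm when pushed open; below them the stand is open to the bench, front and back). They hold the fitting until it is driven some 8 mm down against about 8 N; pushed less far it springs back up.
- punch_top (a point): Middle of the flat top of the punch's 28 mm round head, on the stand's axis, 160 mm above the bench when the punch is up (its foot is then 1 mm above the fitting).
- punch (a joint): Downward travel of the sprung punch in m: 0 up, 0.018 at its end stop. Its spring (3 N at the top, 7 N at the bottom) sends it up again; with the catches a stroke takes about 12 N. A blow that carries it 13 to 16 mm down at 0.1 m/s or faster knocks the fitting out; slow pressing is no blow.
- fitting: Turned metal fitting, 20 mm long with a hexagon 26 mm over flats (30 mm over corners), 42 g, held upside down in the nest: its origin is the centre of its larger end, which faces up, 79 mm above the bench at the start.
- pan_top: Top one of three equal nested round steel catch pans: rim 98 mm across and 29 mm high, floor 56 mm across, 8 mm thick, sloping sides; a straight bar handle along -x, from the rim to 147 mm from the middle, 12 mm wide, z 22 to 31 mm, ends in a 19 mm round eye. 130 g. Origin: centre of the underside, z up. In the pile it starts 16 mm above the bench.
- pan_top_grip (a point): Grip point in the middle of the top pan's handle: 95 mm from the pan's middle along its -x, 26.5 mm above its underside.
- pan_mid: The second pan of the pile, like the top one, 8 mm above the bench; its handle points another way. Stays.
- pan_low: The lowest pan of the pile, like the top one, on the bench; its handle points another way. Stays.
- mallet: Soft-faced mallet standing on one face: an upright head 64 mm tall, 44 mm across, with white 40 mm faces, and a wooden handle 22 x 22 mm that runs level along -x at z = 32 mm, to 160 mm from the head's axis. 0.3 to 0.5 kg, nearly all of it in the head. Origin: centre of the lower face, z up along the head.
- mallet_grip (a point): Grip point on the mallet's handle, 65 mm from the head's axis along the mallet's -x, 32 mm above the lower face.
- oil_bottle: Bystander: dropper bottle, 34 mm across, 105 mm tall, behind the stand to the left. Origin: centre of the underside.
- flux_jar: Bystander: screw jar, 48 mm across, 52 mm tall, behind the stand to the right. Origin: centre of the underside.
- gauge_block: Bystander: steel gauge block 35 x 25 x 10 mm lying in front of the stand near the bench's edge. Origin: centre of the underside.

How it is judged:
By the outcome, as a careful person would: the job done as asked, in the order asked, and still so for the second after the job is handed in, with the robot touching nothing.
It also fails if it takes over 54 s, if anything falls off the work surface, if the arm or the gripper's body presses on something with over 40 N, if the wrist force passes 120 N, or if a joint passes its speed limit or range.

## Working session

There is one attempt and no reset: what is moved stays moved. The work goes in short steps, Python scripts to look and compute and a tool call to move; the robot and the scene stay as the last step left them, time stands still between calls to the robot, and variables do not carry over. Pictures are saved under pics/ and viewed, at most 10 in all, crops included, and the job is handed in when it is done.

Besides the shell and the picture viewer there is one more tool, called after ">>>" as name(argument=value, ...), one argument or row to a line, values as JSON. play_rows: Moves the arm, as the interface text tells. Its arguments: {"type":"object","properties":{"steps":{"type":"array"},"force":{"type":"number"}},"required":["steps"]}

```bash
mkdir -p pics; python3 - <<'E'
from cell import sensors, viewer
import cv2,numpy as np
s=sensors.get_state()
for k in("t","position","orientation","width","force"):print(k,np.round(s[k],4))
for n in("scene","top","wrist"):
    c=viewer.camera(n);cv2.imwrite(f"pics/{n}0.png",c["frame"][:,:,::-1]);print(n,c["fov_y"],c["cx"],c["cy"]);print(np.round(c["extrinsics"],4))
E
```

```text
t 0.0
position [ 0.1787 -0.6244  0.2302]
orientation [-3.1092e+00 -4.3640e-01  6.0000e-04]
width 1.0013
force [-0.221   0.0152 -0.53  ]
scene 55.210095323225 283.2138098816876 207.55286906050105
[[-0.4317 -0.9019 -0.0153  0.247 ]
 [-0.4668  0.2379 -0.8518  0.3607]
 [ 0.7718 -0.3606 -0.5237  0.5461]
 [ 0.      0.      0.      1.    ]]
top 55.77371730098085 279.2434176121973 205.83792711104738
[[-0.0254 -0.9996 -0.01    0.016 ]
 [-0.9866  0.0267 -0.1612  0.5629]
 [ 0.1614  0.0057 -0.9869  1.1812]
 [ 0.      0.      0.      1.    ]]
wrist 65.70646984690485 276.04273335359375 206.22552740420966
[[ 0.2747 -0.9615 -0.0014 -0.6493]
 [-0.9183 -0.2628  0.2962 -0.038 ]
 [-0.2852 -0.0801 -0.9551  0.3805]
 [ 0.      0.      0.      1.    ]]
```

View pics/scene0.png

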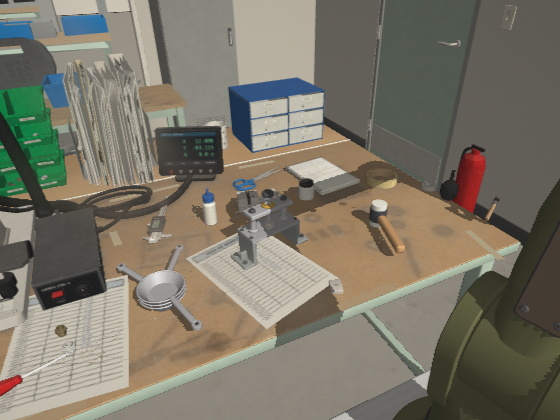

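View pics/top0.png

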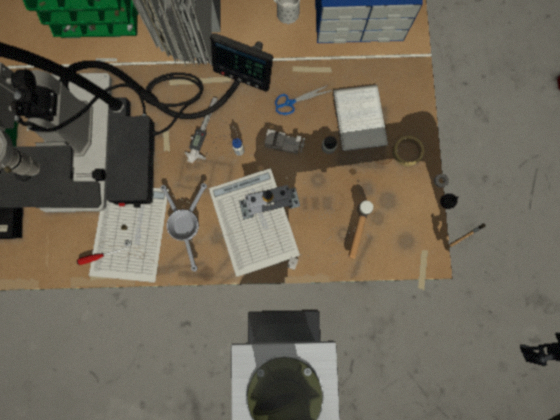

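The scene view shows the pile at (162,290), the stand at (258,220) and the mallet head at (378,210). In the top view they are at (182,225), (268,200) and (367,208). I'll zoom in next.

```bash
python3 - <<'E'
import cv2,numpy as np
s=cv2.imread("pics/scene0.png");t=cv2.imread("pics/top0.png")
def z(i,x,y,w=100,h=75):return cv2.resize(i[y:y+h,x:x+w],(400,300),interpolation=cv2.INTER_CUBIC)
cv2.imwrite("pics/m1.png",np.vstack([np.hstack([z(s,112,245,),z(t,140,190,110,82)]),np.hstack([z(s,220,180),z(t,225,160)])]))
E
```

```text
(no output)
```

View pics/m1.png

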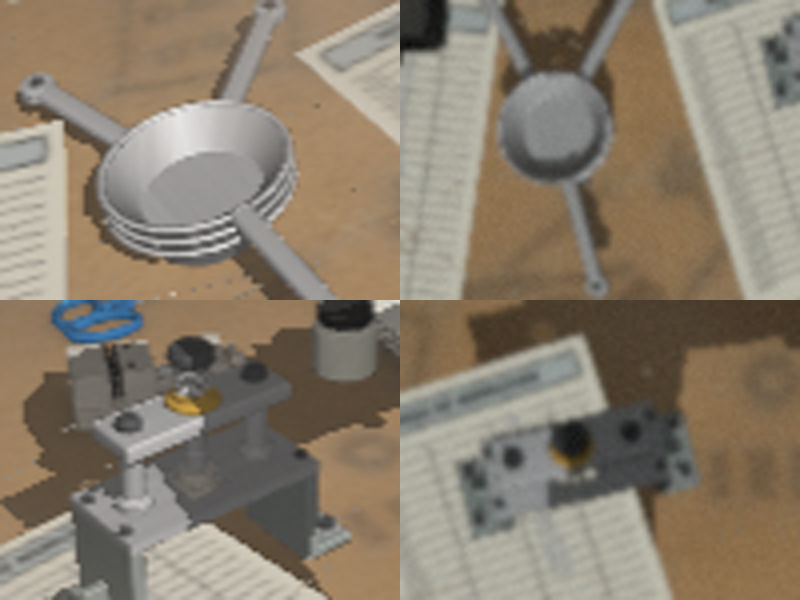

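```bash
cat > h.py <<'E'
import numpy as np,cv2
from scipy.spatial.transform import Rotation as R
from cell import sensors,viewer
def get(n):
    c=viewer.camera(n);c["n"]=n;c["E"]=np.array(c["extrinsics"]);c["f"]=210/np.tan(np.radians(c["fov_y"]/2));return c
def ray(c,p):
    d=(np.array(p,float)-[c["cx"],c["cy"]])/c["f"]
    if c["n"]=="wrist":
        r=np.linalg.norm(d)+1e-12;v=np.r_[d/r*np.sin(r),np.cos(r)]
    else: v=np.r_[d,1]
    E=c["E"];return -E[:3,:3].T@E[:3,3],E[:3,:3].T@(v/np.linalg.norm(v))
def onz(c,p,z):
    o,d=ray(c,p);return o+d*(z-o[2])/d[2]
def tri(*cp):
    A=np.zeros((3,3));b=np.zeros(3);L=[ray(*x) for x in cp]
    for o,d in L:
        P=np.eye(3)-np.outer(d,d);A+=P;b+=P@o
    X=np.linalg.solve(A,b);return X,[round(1e3*np.linalg.norm(np.cross(X-o,d)),1) for o,d in L]
def proj(c,X):
    q=c["E"][:3,:3]@X+c["E"][:3,3]
    if c["n"]=="wrist":
        t=np.arctan2(np.hypot(q[0],q[1]),q[2]);k=t/np.hypot(q[0],q[1])
    else:k=1/q[2]
    return np.array([c["cx"],c["cy"]])+c["f"]*k*q[:2]
def tool():
    s=sensors.get_state();return np.array(s["position"]),R.from_rotvec(s["orientation"]).as_matrix()
def go(P,yaw=None):
    "shift in tool mm, twist deg, for TCP target P with tool x axis (pads plane) at world yaw"
    p,M=tool();d=1e3*M.T@(np.array(P)-p);x=M[:,0];a=np.degrees(np.arctan2(x[1],x[0]))
    tw=None if yaw is None else [round((a-np.degrees(yaw)+k+180)%360-180,1) for k in (0,180)]
    print("shift",np.round(d,1),"toolx yaw",round(a,1),"twist",tw,"tilt z",np.round(M[:,2],3))
E
python3 - <<'E'
from h import *
s=get("scene");t=get("top")
for n,a,b in [("rim",(161.5,285),(182.6,224.9)),("eye",(197,323),(194.2,269.2)),("punch",(267.5,193.2),(268,193.7)),("nutL",(251.75,210.75),(253.25,199.25)),("nutR",(283.5,198),(282.75,192.5)),("malhead",(379,206),(367,208)),("malend",(400,245),(355,257))]:
    X,e=tri((s,a),(t,b));print(n,np.round(X,4),e)
E
```

```text
rim [0.5121 0.3004 0.0432] [np.float64(0.1), np.float64(0.1)]
eye [0.3765 0.2627 0.0487] [np.float64(0.5), np.float64(0.5)]
punch [0.5817 0.0318 0.1514] [np.float64(0.2), np.float64(0.2)]
nutL [0.572  0.0758 0.1227] [np.float64(0.0), np.float64(0.0)]
nutR [ 0.5892 -0.0107  0.1238] [np.float64(0.3), np.float64(0.3)]
malhead [ 0.549  -0.2662  0.0529] [np.float64(1.6), np.float64(1.6)]
malend [ 0.4035 -0.221   0.04  ] [np.float64(4.8), np.float64(4.8)]
```

```bash
python3 - <<'E'
from h import *
go([.44,-.21,.27],np.radians(-17));go([.47,0.02,.27],np.radians(11));go([.42,.275,.20],np.radians(15.5))
c=get("wrist");p,M=tool();o=-c["E"][:3,:3].T@c["E"][:3,3];print("cam in tool",M.T@(o-p),M.T@c["E"][2,:3])
E
```

```text
shift [ 365.3 -326.8  -38.9] toolx yaw 16.0 twist [np.float64(33.0), np.float64(-147.0)] tilt z [-0.     0.001 -1.   ]
shift [ 457.4 -539.7  -38.8] toolx yaw 16.0 twist [np.float64(5.0), np.float64(-175.0)] tilt z [-0.     0.001 -1.   ]
shift [ 479.5 -798.6   31.5] toolx yaw 16.0 twist [np.float64(0.5), np.float64(-179.5)] tilt z [-0.     0.001 -1.   ]
cam in tool [ 7.61486275e-02  6.83108465e-05 -1.43315561e-01] [-2.96119151e-01 -1.04670974e-04  9.55151003e-01]
```

>>> play_rows(
  steps=[
    {"jaw": 1, "tx": 60, "ty": -20, "tz": -10, "twist": 0},
    {"jaw": 1, "tx": 120, "ty": -40, "tz": -20, "twist": 0},
    {"jaw": 1, "tx": 180, "ty": -60, "tz": -30, "twist": 0},
    {"jaw": 1, "tx": 240, "ty": -90, "tz": -40, "twist": 0},
    {"jaw": 1, "tx": 280, "ty": -130, "tz": -40, "twist": 0},
    {"jaw": 1, "tx": 310, "ty": -180, "tz": -40, "twist": 8},
    {"jaw": 1, "tx": 340, "ty": -230, "tz": -40, "twist": 16},
    {"jaw": 1, "tx": 360, "ty": -280, "tz": -40, "twist": 24},
    {"jaw": 1, "tx": 365, "ty": -325, "tz": -40, "twist": 33},
    {"jaw": 1, "tx": 365, "ty": -325, "tz": -40, "twist": 33},
    {"jaw": 1, "tx": 365, "ty": -325, "tz": -40, "twist": 33},
  ],
)

```text
t: 1.68
position: [0.4402, -0.2129, 0.2715]
orientation: [3.106, -0.464, 0.001]
force: [-0.5, 0.0, -0.1]
width: 1.003
finger_force: 0.0
```

```bash
python3 - <<'E'
from h import *
import pickle
c=get("wrist");pickle.dump(c,open("wm.pkl","wb"));cv2.imwrite("pics/wm.png",c["frame"][:,:,::-1])
go([.47,0.02,.27],np.radians(11));print(tool()[0])
E
```

```text
shift [ -40.  -231.9    1.2] toolx yaw -17.1 twist [np.float64(-28.1), np.float64(151.9)] tilt z [ 0.    -0.001 -1.   ]
[ 0.44008356 -0.21337895  0.27134744]
```

View pics/wm.png

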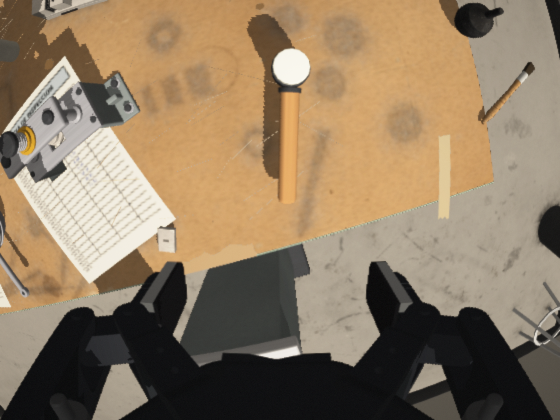

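The wrist view shows the mallet's white face centred at (292,67). Its handle runs from (290,92) to (287,202), and the stand is at the left edge. Next view is in front of the stand.

>>> play_rows(
  steps=[
    {"jaw": 1, "tx": -10, "ty": -55, "tz": 0, "twist": -8},
    {"jaw": 1, "tx": -20, "ty": -110, "tz": 0, "twist": -16},
    {"jaw": 1, "tx": -30, "ty": -170, "tz": 0, "twist": -24},
    {"jaw": 1, "tx": -40, "ty": -230, "tz": 0, "twist": -28},
    {"jaw": 1, "tx": -40, "ty": -230, "tz": 0, "twist": -28},
    {"jaw": 1, "tx": -40, "ty": -230, "tz": 0, "twist": -28},
  ],
)

```text
t: 2.48
position: [0.4698, 0.0179, 0.2711]
orientation: [3.127, 0.297, -0.001]
force: [-0.7, -1.9, 0.2]
width: 0.999
finger_force: 0.0
```

```bash
python3 - <<'E'
from h import *
import pickle
c=get("wrist");pickle.dump(c,open("ws.pkl","wb"));cv2.imwrite("pics/ws.png",c["frame"][:,:,::-1])
go([.42,0.275,.2],np.radians(15.5));print(tool()[0])
E
```

```text
shift [  -0.6 -262.5   71. ] toolx yaw 10.8 twist [np.float64(-4.7), np.float64(175.3)] tilt z [-0.001 -0.    -1.   ]
[0.46966575 0.01728579 0.27103284]
```

View pics/ws.png

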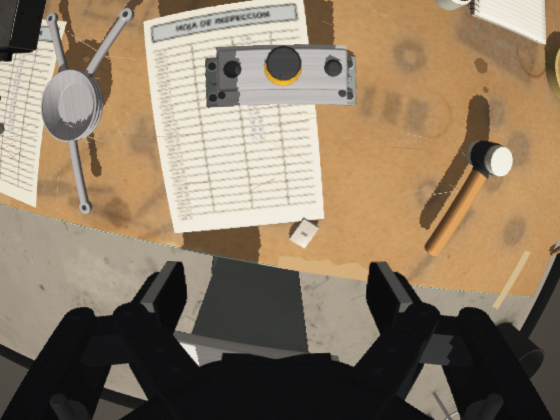

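The stand view shows the punch head at (284,63), the nuts at (232,69) and (333,67), the mallet face at (497,160) and the pan eye at (85,208).

```bash
python3 - <<'E'
from h import *
import pickle
a=pickle.load(open("wm.pkl","rb"));b=pickle.load(open("ws.pkl","rb"))
s=get("scene");t=get("top")
def blob(c,near,f,r=40):
    h=cv2.cvtColor(c["frame"],cv2.COLOR_RGB2HSV).astype(int);m=f(h[...,0],h[...,1],h[...,2]).astype(np.uint8)
    x,y=near;w=np.zeros_like(m);w[max(0,y-r):y+r,max(0,x-r):x+r]=1
    n,l,st,ce=cv2.connectedComponentsWithStats(m*w);i=1+np.argmax(st[1:,4])
    p=np.argwhere(l==i)[:,::-1].astype(float);v=np.linalg.svd(p-p.mean(0),full_matrices=0)[2][0]
    q=(p-p.mean(0))@v;(bb)=cv2.minAreaRect(p.astype(np.float32))
    return np.array(bb[0]),st[i],p,bb
white=lambda h,s,v:(s<60)&(v>185)
wood=lambda h,s,v:(h>6)&(h<18)&(s>135)&(v>140)
dark=lambda h,s,v:(v<70)
F=[blob(a,(292,67),white),blob(b,(497,160),white,25)]
print([f[1] for f in F]);X,e=tri((a,F[0][0]),(b,F[1][0]));print("face",X,e)
for n,c,pt in(("a",a,(292,67)),):print("face@.064",onz(c,F[0][0],.064))
print("face b@.064",onz(b,F[1][0],.064),"top",onz(t,blob(t,(367,208),white,12)[0],.064))
for n,near in(("a",(288,150)),("b",(455,215))):
    c=a if n=="a" else b;w=blob(c,near,wood,65);print(n,"handle",w[1],w[3])
P=blob(b,(284,63),dark,22);print("punch px",P[1],P[3])
print("punch@.160",onz(b,P[0],.160),"scene@.16",onz(s,(267.5,192),.16),"top@.16",onz(t,(268,193.7),.16))
X,e=tri((b,P[0]),(t,(268,193.7)),(s,(267.5,192.5)));print("punch tri",X,e)
for z in(.128,):
  L=onz(b,(232,69),z);Rr=onz(b,(333.5,67),z);print("nuts",L,Rr,"mid",(L+Rr)/2,"yaw",np.degrees(np.arctan2(-(L-Rr)[0],(L-Rr)[1])))
print("eye@.0425",onz(b,(85,208),.0425))
E
```

```text
[array([ 273,   49,   37,   36, 1038], dtype=int32), array([491, 147,  22,  29, 507], dtype=int32)]
face [ 0.55283427 -0.26395107  0.0640779 ] [np.float64(0.1), np.float64(0.1)]
face@.064 [ 0.55270675 -0.2639404   0.064     ]
face b@.064 [ 0.55297097 -0.26404663  0.064     ] top [ 0.55097253 -0.2637709   0.064     ]
a handle [ 278   93   21  111 1900] ((288.30853271484375, 147.9015350341797), (18.036712646484375, 110.43830871582031), 2.095252752304077)
b handle [427 173  59  83 999] ((457.26873779296875, 214.81797790527344), (11.666898727416992, 94.9276351928711), 32.811363220214844)
punch px [266  46  35  31 585] ((283.0121154785156, 60.70517349243164), (29.713342666625977, 34.00005340576172), 86.633544921875)
punch@.160 [0.58253337 0.03390715 0.16      ] scene@.16 [0.57278075 0.03561947 0.16      ] top@.16 [0.57993268 0.03134997 0.16      ]
punch tri [0.58231528 0.03245442 0.15305144] [np.float64(1.9), np.float64(1.3), np.float64(0.7)]
nuts [0.57238502 0.07623136 0.128     ] [ 0.59124149 -0.00991338  0.128     ] mid [0.58181326 0.03315899 0.128     ] yaw 12.34690033778726
eye@.0425 [0.37992851 0.26503703 0.0425    ]
```

>>> play_rows(
  steps=[
    {"jaw": 1, "tx": 0, "ty": -60, "tz": 0, "twist": -1},
    {"jaw": 1, "tx": 0, "ty": -120, "tz": 20, "twist": -2},
    {"jaw": 1, "tx": 0, "ty": -180, "tz": 40, "twist": -3},
    {"jaw": 1, "tx": 0, "ty": -235, "tz": 60, "twist": -5},
    {"jaw": 0.6, "tx": 0, "ty": -262, "tz": 71, "twist": -5},
    {"jaw": 0.6, "tx": 0, "ty": -262, "tz": 71, "twist": -5},
    {"jaw": 0.6, "tx": 0, "ty": -262, "tz": 71, "twist": -5},
  ],
)

```text
t: 3.5
position: [0.4206, 0.2751, 0.2003]
orientation: [3.111, 0.432, -0.0]
force: [0.3, -0.0, -0.7]
width: 0.601
finger_force: 0.0
```

```bash
python3 - <<'E'
from h import *
import pickle
c=get("wrist");pickle.dump(c,open("wp.pkl","wb"));cv2.imwrite("pics/wp.png",c["frame"][:,:,::-1]);print(tool()[0])
E
```

```text
[0.42076506 0.27492168 0.20047039]
```

View pics/wp.png

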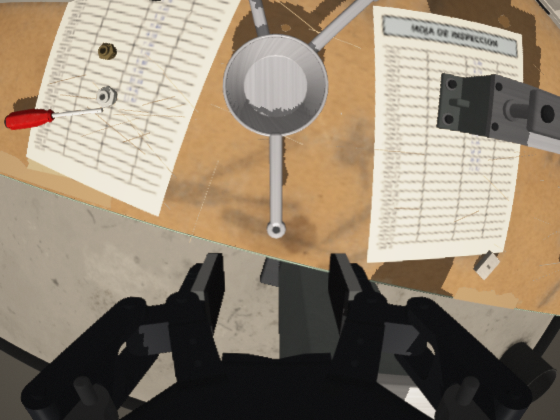

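The pan rim is centred near (276,86), the eye at (277,230), and the handle between them lies clear of the fingers.

```bash
python3 - <<'E'
from h import *
import pickle
c=pickle.load(open("wp.pkl","rb"));b=pickle.load(open("ws.pkl","rb"));a=pickle.load(open("wm.pkl","rb"))
X,e=tri((c,(277,229.5)),(b,(85,208)));print("eye tri",X,e)
E=onz(c,(277,229.5),.046);
rim=np.mean([onz(c,p,.045) for p in((225,86),(327.5,86),(276,35.5),(276,136))],0)
print("eye",E,"rim",rim,"diam",[np.linalg.norm(onz(c,p,.045)-onz(c,q,.045)) for p,q in(((225,86),(327.5,86)),((276,35.5),(276,136)))])
d=(rim-E)[:2];print("len",np.linalg.norm(d));yaw=np.arctan2(d[1],d[0]);print("yaw",np.degrees(yaw))
m=onz(c,(277,170),.046);print("handle mid",m)
g=np.r_[E[:2]+d/np.linalg.norm(d)*.0425,.0235];print("grip",g);go(g,yaw)
# mallet handle yaw
p,q=onz(a,(290.5,95),.043),onz(a,(287,201),.043);f=np.array([.5528,-.264]);print("mallet",p,q,np.degrees(np.arctan2((p-q)[1],(p-q)[0])),np.degrees(np.arctan2(f[1]-q[1],f[0]-q[0])),np.linalg.norm(f-q[:2]))
E
```

```text
eye tri [0.38183353 0.26291531 0.04580012] [np.float64(0.4), np.float64(0.4)]
eye [0.38234241 0.26298849 0.046     ] rim [0.51465251 0.30127828 0.045     ] diam [np.float64(0.09298686435087496), np.float64(0.09353201278081806)]
len 0.13773913829971984
yaw 16.140142144886
handle mid [0.43931637 0.27914343 0.046     ]
grip [0.42316726 0.27480297 0.0235    ]
shift [  2.2   0.6 177. ] toolx yaw 15.8 twist [np.float64(-0.4), np.float64(179.6)] tilt z [ 0.    -0.001 -1.   ]
mallet [ 0.52321398 -0.25539359  0.043     ] [ 0.40530266 -0.21593372  0.043     ] -18.503187802315296 -18.049698346814544 0.15513166133031464
```

>>> play_rows(
  steps=[
    {"jaw": 0.45, "tx": 2, "ty": 0.5, "tz": 60, "twist": 0},
    {"jaw": 0.45, "tx": 2, "ty": 0.5, "tz": 120, "twist": 0},
    {"jaw": 0.45, "tx": 2, "ty": 0.5, "tz": 160, "twist": 0},
    {"jaw": 0.45, "tx": 2, "ty": 0.5, "tz": 177, "twist": 0},
    {"jaw": 0.45, "tx": 2, "ty": 0.5, "tz": 177, "twist": 0},
    {"jaw": 0, "tx": 2, "ty": 0.5, "tz": 177, "twist": 0},
    {"jaw": 0, "tx": 2, "ty": 0.5, "tz": 177, "twist": 0},
    {"jaw": 0, "tx": 2, "ty": 0.5, "tz": 177, "twist": 0},
    {"jaw": 0, "tx": 2, "ty": 0.5, "tz": 177, "twist": 0},
    {"jaw": 0, "tx": 2, "ty": 0.5, "tz": 177, "twist": 0},
    {"jaw": 0, "tx": 2, "ty": 0.5, "tz": 177, "twist": 0},
  ],
  force=80,
)

```text
t: 4.92
position: [0.4226, 0.2773, 0.0238]
orientation: [-3.111, -0.436, -0.003]
force: [2.1, -0.1, 4.0]
width: 0.12
finger_force: 78.3
```

>>> play_rows(
  steps=[
    {"jaw": 0, "tx": 2, "ty": 0.5, "tz": -8, "twist": 0},
    {"jaw": 0, "tx": 2, "ty": 0.5, "tz": -16, "twist": 0},
    {"jaw": 0, "tx": 2, "ty": 0.5, "tz": -30, "twist": 0},
    {"jaw": 0, "tx": 2, "ty": 0.5, "tz": -50, "twist": 0},
    {"jaw": 0, "tx": 2, "ty": 0.5, "tz": -80, "twist": 0},
    {"jaw": 0, "tx": 2, "ty": 0.5, "tz": -80, "twist": 0},
  ],
)

```text
t: 5.68
position: [0.4253, 0.2782, 0.1064]
orientation: [-3.11, -0.436, -0.009]
force: [-0.6, 0.0, -2.1]
width: 0.119
finger_force: 78.1
```

```bash
python3 - <<'E'
from h import *
import pickle
c=get("wrist");s=get("scene");pickle.dump((c,s),open("wl.pkl","wb"))
cv2.imwrite("pics/lift.png",np.hstack([c["frame"],s["frame"]])[:,:,::-1][40:400,140:140+800]);S=sensors.get_state();print(tool()[0],S["width"],S["force"],S["moment"])
y=np.radians(11.9);X=np.array([.582,.0333]);u=np.array([np.cos(y),np.sin(y)])
for d in(.25,.095):
  go(np.r_[X-u*d,.03],y);
E
```

```text
[0.42375504 0.27672296 0.10368869] 0.1176587423957049 [ 0.51546788 -0.01033965 -0.57672178] [0.02459691 0.13522131 0.02991997]
shift [-164.2  259.8   73.8] toolx yaw 16.0 twist [np.float64(4.1), np.float64(-175.9)] tilt z [ 0.001 -0.    -1.   ]
shift [ -9.6 270.8  73.9] toolx yaw 16.0 twist [np.float64(4.1), np.float64(-175.9)] tilt z [ 0.001 -0.    -1.   ]
```

View pics/lift.png

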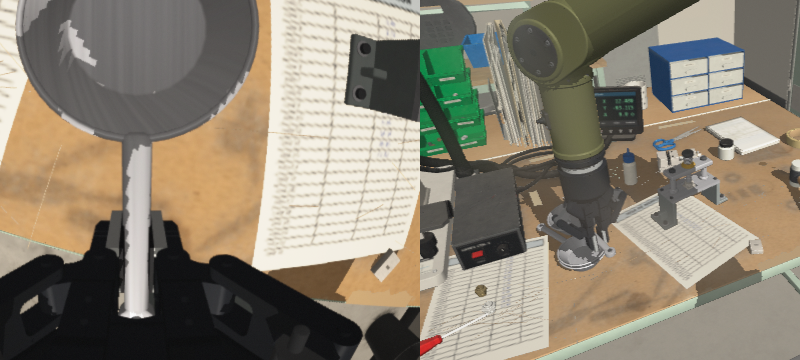

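The view shows the pan lifted and held by its handle, with the rest of the pile still in place. A straight entry would put the grip inside the minimum reach, so I'll bring the pan in at about 55° yaw and turn it as it slides in.

```bash
python3 - <<'E'
from h import *
import pickle
c,_=pickle.load(open("wl.pkl","rb"));p,M=tool();x=M[:,0]
o=p+x*.0952+[0,0,-.0078]; yv=np.array([-x[1],x[0],0])
for n,q in(("left",o+yv*.049+[0,0,.029]),("right",o-yv*.049+[0,0,.029]),("far",o+x*.049+[0,0,.029]),("near",o-x*.049+[0,0,.031]),("floor",o+[0,0,.008])):print(n,proj(c,q).round(1))
print(np.round(sensors.get_state()["joint_positions"],2))
y=np.radians(11.9);X=np.array([.582,.0333]);u=np.array([np.cos(y),np.sin(y)]);C=X-.095*u
for a,k in((55,C),(55,X-.06*u),(40,X-.04*u),(25,X-.02*u),(11.9,X)):
  v=np.array([np.cos(np.radians(a)),np.sin(np.radians(a))]);g=k-.0952*v;print(a,g,np.hypot(*g));go(np.r_[g,.02],np.radians(a))
E
```

```text
left [154.1  70.7]
right [401.8  71. ]
far [278.1 -49.2]
near [278.2 190.6]
floor [277.9  70.7]
[ 0.22  0.22 -0.92  1.93  0.2   1.08 -2.08]
55 [ 0.43443717 -0.06427267] 0.4391658351812324
shift [-83.5 330.7  83.9] toolx yaw 16.0 twist [np.float64(-39.0), np.float64(141.0)] tilt z [ 0.001 -0.    -1.   ]
55 [ 0.46868498 -0.05705553] 0.47214504909851035
shift [-48.6 333.2  83.9] toolx yaw 16.0 twist [np.float64(-39.0), np.float64(141.0)] tilt z [ 0.001 -0.    -1.   ]
40 [ 0.46993221 -0.03614155] 0.471319947712223
shift [-41.7 313.4  83.9] toolx yaw 16.0 twist [np.float64(-24.0), np.float64(156.0)] tilt z [ 0.001 -0.    -1.   ]
25 [ 0.47614932 -0.01105734] 0.4762776908219261
shift [-28.8 291.   83.9] toolx yaw 16.0 twist [np.float64(-9.0), np.float64(171.0)] tilt z [ 0.001 -0.    -1.   ]
11.9 [0.48884594 0.01366936] 0.48903702213120803
shift [ -9.8 270.8  83.9] toolx yaw 16.0 twist [np.float64(4.1), np.float64(-175.9)] tilt z [ 0.001 -0.    -1.   ]
```

>>> play_rows(
  steps=[
    {"jaw": 0, "tx": -10, "ty": 20, "tz": -45, "twist": 0},
    {"jaw": 0, "tx": -25, "ty": 65, "tz": -60, "twist": -5},
    {"jaw": 0, "tx": -40, "ty": 120, "tz": -60, "twist": -12},
    {"jaw": 0, "tx": -55, "ty": 175, "tz": -60, "twist": -20},
    {"jaw": 0, "tx": -65, "ty": 230, "tz": -60, "twist": -28},
    {"jaw": 0, "tx": -75, "ty": 285, "tz": -60, "twist": -35},
    {"jaw": 0, "tx": -83.5, "ty": 331, "tz": -40, "twist": -39},
    {"jaw": 0, "tx": -83.5, "ty": 331, "tz": 0, "twist": -39},
    {"jaw": 0, "tx": -83.5, "ty": 331, "tz": 45, "twist": -39},
    {"jaw": 0, "tx": -83.5, "ty": 331, "tz": 70, "twist": -39},
    {"jaw": 0, "tx": -83.5, "ty": 331, "tz": 70, "twist": -39},
    {"jaw": 0, "tx": -83.5, "ty": 331, "tz": 70, "twist": -39},
  ],
)

```text
t: 7.28
position: [0.4349, -0.0642, 0.0339]
orientation: [2.787, 1.45, 0.001]
force: [0.3, 0.3, -0.7]
width: 0.118
finger_force: 78.3
```

```bash
python3 - <<'E'
from h import *
c=get("wrist");s=get("scene")
cv2.imwrite("pics/front.png",np.hstack([c["frame"][:,100:460],cv2.resize(s["frame"][130:340,170:390],(440,420))])[:,:,::-1]);S=sensors.get_state();print(tool()[0],S["width"],S["force"],S["joint_positions"])
y=np.radians(11.9);X=np.array([.582,.0333]);u=np.array([np.cos(y),np.sin(y)])
for a,k in((55,.095),(55,.06),(40,.04),(25,.02),(11.9,0)):
  v=np.array([np.cos(np.radians(a)),np.sin(np.radians(a))]);g=X-k*u-.0952*v;go(np.r_[g,.0135],np.radians(a))
E
```

```text
[ 0.43555313 -0.06446964  0.0345104 ] 0.12291749402281402 [-0.15553419  0.36787393 -1.51399238] [ 0.64300855  0.11552536 -0.57515176  2.14642611  0.08122059  0.89746748
 -0.59099673]
shift [-0.5 -1.1 21. ] toolx yaw 55.0 twist [np.float64(-0.0), np.float64(180.0)] tilt z [ 0.002 -0.001 -1.   ]
shift [25.1 22.8 21.1] toolx yaw 55.0 twist [np.float64(-0.0), np.float64(180.0)] tilt z [ 0.002 -0.001 -1.   ]
shift [42.9 11.8 21.1] toolx yaw 55.0 twist [np.float64(15.0), np.float64(-165.0)] tilt z [ 0.002 -0.001 -1.   ]
shift [67.   2.5 21.1] toolx yaw 55.0 twist [np.float64(30.0), np.float64(-150.0)] tilt z [ 0.002 -0.001 -1.   ]
shift [94.6 -1.3 21.1] toolx yaw 55.0 twist [np.float64(43.1), np.float64(-136.9)] tilt z [ 0.002 -0.001 -1.   ]
```

View pics/front.png

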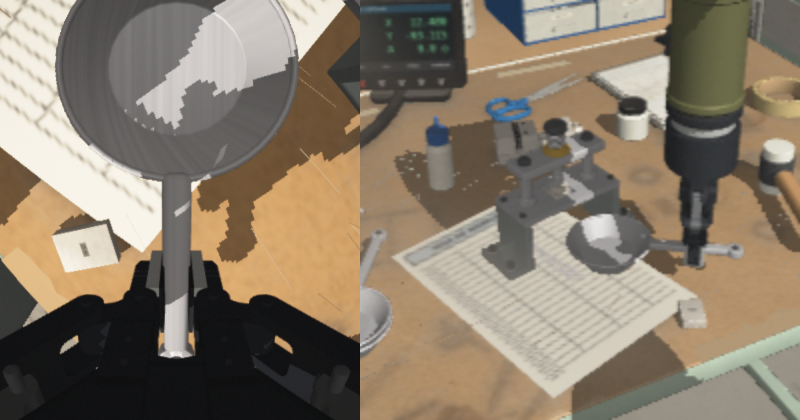

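```bash
python3 - <<'E'
from h import *
import pickle
b=pickle.load(open("ws.pkl","rb"));c=pickle.load(open("wp.pkl","rb"))
print(onz(b,(304,233),.01),onz(c,(487,265),.01))
E
```

```text
[ 0.39134846 -0.03555459  0.01      ] [ 0.39178162 -0.03261473  0.01      ]
```

>>> play_rows(
  steps=[
    {"jaw": 0, "tx": -0.5, "ty": -1, "tz": 20, "twist": 0},
    {"jaw": 0, "tx": -0.5, "ty": -1, "tz": 20, "twist": 0},
    {"jaw": 0, "tx": 12, "ty": 11, "tz": 20, "twist": 0},
    {"jaw": 0, "tx": 25, "ty": 22.5, "tz": 20, "twist": 0},
    {"jaw": 0, "tx": 34, "ty": 17, "tz": 20, "twist": 7.5},
    {"jaw": 0, "tx": 43, "ty": 12, "tz": 20, "twist": 15},
    {"jaw": 0, "tx": 55, "ty": 6.5, "tz": 20, "twist": 22.5},
    {"jaw": 0, "tx": 67, "ty": 2.5, "tz": 20, "twist": 30},
    {"jaw": 0, "tx": 81, "ty": 0, "tz": 20, "twist": 37},
    {"jaw": 0, "tx": 94.5, "ty": -1.5, "tz": 20, "twist": 43},
    {"jaw": 0, "tx": 94.5, "ty": -1.5, "tz": 20, "twist": 43},
    {"jaw": 0, "tx": 94.5, "ty": -1.5, "tz": 20, "twist": 43},
  ],
)

```text
t: 8.88
position: [0.4879, 0.0139, 0.0134]
orientation: [3.124, 0.331, -0.0]
force: [-0.0, -0.1, -2.4]
width: 0.121
finger_force: 78.4
```

>>> play_rows(
  steps=[
    {"jaw": 0, "tx": 0, "ty": 0, "tz": 2.5, "twist": 0},
    {"jaw": 0, "tx": 0, "ty": 0, "tz": 5, "twist": 0},
    {"jaw": 0, "tx": 0, "ty": 0, "tz": 5, "twist": 0},
  ],
)

```text
t: 9.25
position: [0.4871, 0.0133, 0.0085]
orientation: [3.124, 0.327, -0.001]
force: [-3.4, -1.3, 5.1]
width: 0.121
finger_force: 79.2
```

```bash
python3 - <<'E'
from h import *
S=sensors.get_state();print(tool()[0],S["force"],S["moment"]);go([.4888,.0137,.0077],np.radians(11.9))
E
```

```text
[0.48711782 0.01334101 0.00846637] [-3.38755429 -1.33645629  5.05668359] [-0.17341048  0.56492332 -0.01027199]
shift [ 1.7 -0.   0.8] toolx yaw 11.9 twist [np.float64(0.0), np.float64(-180.0)] tilt z [-0.001 -0.001 -1.   ]
```

>>> play_rows(
  steps=[
    {"jaw": 0, "tx": 1, "ty": 0, "tz": 0.5, "twist": 0},
    {"jaw": 0.25, "tx": 1, "ty": 0, "tz": 0.5, "twist": 0},
    {"jaw": 0.45, "tx": 1, "ty": 0, "tz": 0.5, "twist": 0},
    {"jaw": 0.45, "tx": 1, "ty": 0, "tz": 0.5, "twist": 0},
    {"jaw": 0.45, "tx": 1, "ty": 0, "tz": 0, "twist": 0},
    {"jaw": 0.45, "tx": 0, "ty": 0, "tz": -25, "twist": 0},
    {"jaw": 0.45, "tx": -20, "ty": 0, "tz": -70, "twist": 0},
    {"jaw": 0.6, "tx": -30, "ty": 0, "tz": -130, "twist": 0},
    {"jaw": 0.6, "tx": -30, "ty": 0, "tz": -190, "twist": 0},
    {"jaw": 0.6, "tx": -30, "ty": 0, "tz": -240, "twist": 0},
    {"jaw": 0.6, "tx": -30, "ty": 0, "tz": -260, "twist": 0},
    {"jaw": 0.6, "tx": -30, "ty": 0, "tz": -260, "twist": 0},
  ],
)

```text
t: 10.75
position: [0.4591, 0.0079, 0.2698]
orientation: [3.123, 0.328, 0.005]
force: [-0.9, -0.3, -0.4]
width: 0.599
finger_force: 0.0
```

```bash
python3 - <<'E'
from h import *
import pickle
c=get("wrist");s=get("scene");pickle.dump(c,open("w2.pkl","wb"))
cv2.imwrite("pics/placed.png",np.hstack([c["frame"][:,100:460],cv2.resize(s["frame"][130:340,170:390],(440,420))])[:,:,::-1]);print(tool()[0])
f=np.array([.5528,-.264]);y=np.radians(-18.2);g=f-.065*np.array([np.cos(y),np.sin(y)])
go(np.r_[g,.08],y);go(np.r_[g,.013],y);print(g)
E
```

```text
[0.45760292 0.00776889 0.26721981]
shift [-19.2 253.  187.2] toolx yaw 12.0 twist [np.float64(30.2), np.float64(-149.8)] tilt z [-0.001 -0.    -1.   ]
shift [-19.1 253.  254.2] toolx yaw 12.0 twist [np.float64(30.2), np.float64(-149.8)] tilt z [-0.001 -0.    -1.   ]
[ 0.49105182 -0.24369823]
```

View pics/placed.png

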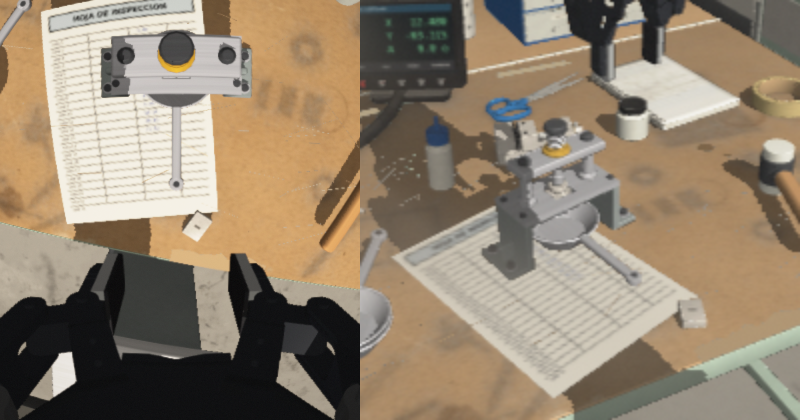

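The view shows the pan flat under the nest, its handle out at the front with the eye at (276,184) and the punch head at (278,47) in full-frame pixels. Now the mallet.

>>> play_rows(
  steps=[
    {"jaw": 0.6, "tx": -5, "ty": 55, "tz": 10, "twist": 6},
    {"jaw": 0.6, "tx": -10, "ty": 110, "tz": 30, "twist": 14},
    {"jaw": 0.6, "tx": -15, "ty": 165, "tz": 60, "twist": 22},
    {"jaw": 0.6, "tx": -19, "ty": 215, "tz": 100, "twist": 30},
    {"jaw": 0.6, "tx": -19, "ty": 253, "tz": 140, "twist": 30},
    {"jaw": 0.6, "tx": -19, "ty": 253, "tz": 185, "twist": 30},
    {"jaw": 0.6, "tx": -19, "ty": 253, "tz": 187, "twist": 30},
    {"jaw": 0.6, "tx": -19, "ty": 253, "tz": 187, "twist": 30},
  ],
)

```text
t: 11.85
position: [0.4923, -0.2429, 0.0816]
orientation: [-3.103, 0.49, 0.0]
force: [-0.3, -0.5, 0.1]
width: 0.601
finger_force: 0.0
```

```bash
python3 - <<'E'
from h import *
import pickle
c=pickle.load(open("w2.pkl","rb"));b=pickle.load(open("ws.pkl","rb"))
print("eye",onz(c,(276,184),.031),"want",[.582-.1375*np.cos(.2077),.0333-.1375*np.sin(.2077)])
def head(c,q):
    m=(c["frame"].max(2)<70).astype(np.uint8);w=np.zeros_like(m);w[q[1]-24:q[1]+24,q[0]-24:q[0]+24]=1
    k=cv2.findContours(m*w,cv2.RETR_EXTERNAL,cv2.CHAIN_APPROX_NONE)[0];k=max(k,key=cv2.contourArea)
    (x,y),r=cv2.minEnclosingCircle(k);return (x,y),r
for n,cc,q in(("b",b,(284,63)),("c",c,(278,47))):
    p,r=head(cc,q);print(n,p,r,onz(cc,p,.158))
f=np.array([.5528,-.264]);y=np.radians(-18.2);g=f-.065*np.array([np.cos(y),np.sin(y)])
go(np.r_[g,.013],y)
w=get("wrist");print("proj face",proj(w,np.r_[f,.064]),"handle end",proj(w,np.r_[f-.16*np.array([np.cos(y),np.sin(y)]),.043]))
h=cv2.cvtColor(w["frame"],cv2.COLOR_RGB2HSV).astype(int);m=(h[...,0]>6)&(h[...,0]<18)&(h[...,1]>135)&(h[...,2]>140)
m[:, :230]=0;m[:,330:]=0
for r in range(120,330,25):
    k=np.where(m[r])[0];print(r,(k.min(),k.max(),len(k)) if len(k) else None)
mw=((h[...,1]<60)&(h[...,2]>185)).astype(np.uint8);n,l,st,ce=cv2.connectedComponentsWithStats(mw);print([ (st[i],ce[i].round(1)) for i in range(1,n) if st[i,4]>1500])
E
```

```text
eye [0.44603028 0.00467345 0.031     ] want [np.float64(0.447455179537689), np.float64(0.004946141589467792)]
b (283.0, 61.9375) 17.110151290893555 [0.58185425 0.03374296 0.158     ]
c (276.0, 47.5) 17.066146850585938 [0.58148633 0.03354923 0.158     ]
shift [-1.   1.2 68.6] toolx yaw -17.9 twist [np.float64(0.3), np.float64(-179.7)] tilt z [-0.  0. -1.]
proj face [279.33139605 132.902619  ] handle end [277.41156039 354.69633103]
120 None
145 None
170 None
195 (np.int64(263), np.int64(296), 28)
220 (np.int64(263), np.int64(295), 28)
245 (np.int64(263), np.int64(295), 26)
270 (np.int64(263), np.int64(294), 28)
295 (np.int64(264), np.int64(293), 28)
320 (np.int64(264), np.int64(292), 24)
[(array([   0,  217,  100,  163, 8064], dtype=int32), array([ 36.9, 302.5]))]
```

>>> play_rows(
  steps=[
    {"jaw": 0.6, "tx": -1, "ty": 1, "tz": 40, "twist": 0},
    {"jaw": 0.6, "tx": -1, "ty": 1, "tz": 62, "twist": 0},
    {"jaw": 0.6, "tx": -1, "ty": 1, "tz": 68, "twist": 0},
    {"jaw": 0.3, "tx": -1, "ty": 1, "tz": 68, "twist": 0},
    {"jaw": 0, "tx": -1, "ty": 1, "tz": 68, "twist": 0},
    {"jaw": 0, "tx": -1, "ty": 1, "tz": 68, "twist": 0},
    {"jaw": 0, "tx": -1, "ty": 1, "tz": 68, "twist": 0},
    {"jaw": 0, "tx": -1, "ty": 1, "tz": 68, "twist": 0},
    {"jaw": 0, "tx": -1, "ty": 1, "tz": 68, "twist": 0},
  ],
  force=120,
)

```text
t: 13.02
position: [0.4921, -0.2446, 0.0152]
orientation: [3.102, -0.492, 0.004]
force: [-2.2, 1.6, 6.5]
width: 0.235
finger_force: 117.2
```

```bash
python3 - <<'E'
from h import *
S=sensors.get_state();p,M=tool();print(p,M[:,0],S["width"],S["finger_force"],S["force"])
E
```

```text
[ 0.49206948 -0.24463457  0.01524139] [ 0.95100303 -0.30916911  0.00277537] 0.23537635908200158 117.19768166542053 [-2.15246787  1.57080224  6.51214295]
```

>>> play_rows(
  steps=[
    {"jaw": 0, "tx": 0, "ty": 0, "tz": -20, "twist": 0},
    {"jaw": 0, "tx": 0, "ty": 0, "tz": -60, "twist": 0},
    {"jaw": 0, "tx": 0, "ty": 0, "tz": -110, "twist": 0},
    {"jaw": 0, "tx": 0, "ty": 0, "tz": -160, "twist": 0},
    {"jaw": 0, "tx": 0, "ty": 0, "tz": -195, "twist": 0},
    {"jaw": 0, "tx": 0, "ty": 0, "tz": -195, "twist": 0},
  ],
)

```text
t: 13.78
position: [0.4923, -0.245, 0.2113]
orientation: [3.1, -0.492, 0.009]
force: [-0.1, -0.2, -2.9]
width: 0.233
finger_force: 117.7
```

```bash
python3 - <<'E'
from h import *
S=sensors.get_state();p,M=tool();print(p,S["width"],S["finger_force"],S["force"],S["moment"])
y=np.radians(8);g=np.array([.5817,.0336])-.0637*np.array([np.cos(y),np.sin(y)]);go(np.r_[g,.210],y)
E
```

```text
[ 0.4922935  -0.24498405  0.21133542] 0.23308226252756542 117.72280097007751 [-0.09166135 -0.22162374 -2.90340764] [ 0.11269744  0.14198906 -0.00160799]
shift [ -58.5 -264.6    0.6] toolx yaw -18.0 twist [np.float64(-26.0), np.float64(154.0)] tilt z [ 0.005 -0.003 -1.   ]
```

>>> play_rows(
  steps=[
    {"jaw": 0, "tx": -10, "ty": -35, "tz": 0, "twist": -4},
    {"jaw": 0, "tx": -20, "ty": -85, "tz": 0, "twist": -9},
    {"jaw": 0, "tx": -30, "ty": -140, "tz": 0, "twist": -15},
    {"jaw": 0, "tx": -42, "ty": -195, "tz": 0, "twist": -21},
    {"jaw": 0, "tx": -53, "ty": -240, "tz": 0, "twist": -26},
    {"jaw": 0, "tx": -58.5, "ty": -264.5, "tz": 0, "twist": -26},
    {"jaw": 0, "tx": -58.5, "ty": -264.5, "tz": 0, "twist": -26},
    {"jaw": 0, "tx": -58.5, "ty": -264.5, "tz": 0, "twist": -26},
    {"jaw": 0, "tx": -58.5, "ty": -264.5, "tz": 0, "twist": -26},
  ],
)

```text
t: 14.9
position: [0.5165, 0.024, 0.2075]
orientation: [3.134, 0.215, -0.002]
force: [0.2, -0.6, -3.5]
width: 0.232
finger_force: 117.9
```

```bash
python3 - <<'E'
from h import *
import pickle
S=sensors.get_state();p,M=tool();print(p,S["force"])
y=np.radians(8);g=np.array([.5817,.0336])-.0637*np.array([np.cos(y),np.sin(y)]);go(np.r_[g,.179],y)
w=get("wrist");s=get("scene");t=get("top");pickle.dump((w,s,t),open("hit0.pkl","wb"))
def face(c,q,r,lab):
    h=cv2.cvtColor(c["frame"],cv2.COLOR_RGB2HSV).astype(int);m=((h[...,1]<60)&(h[...,2]>150)).astype(np.uint8)
    w=np.zeros_like(m);w[max(0,q[1]-r):q[1]+r,q[0]-r:q[0]+r]=1
    n,l,st,ce=cv2.connectedComponentsWithStats(m*w)
    for i in range(1,n):
        if st[i,4]>40:print(lab,st[i],ce[i].round(1))
ft=p+M@np.array([.0637,0,0])+[0,0,-.0152+.064]
for c,r,l in((w,70,"w"),(t,15,"t"),(s,20,"s")):
    q=proj(c,ft);print(l,"pred",q.round(1));face(c,q.astype(int),r,l)
E
```

```text
[0.51651041 0.02395384 0.20752553] [ 0.16852148 -0.57423419 -3.50554479]
shift [ 2.2 -0.5 28.5] toolx yaw 7.9 twist [np.float64(-0.1), np.float64(179.9)] tilt z [-0.001 -0.    -1.   ]
w pred [275.8 151.3]
w [205  81  42   9 283] [222.   84.2]
w [333  81  12  12  94] [339.7  87.3]
w [  205    84   140   137 14828] [271.7 154.8]
w [306  87  12   7  49] [313.1  89.6]
w [320  95  25  14 211] [333.3 100.1]
t pred [266.1 186.7]
s pred [265.9 150.5]
s [252 130  12  14 120] [256.7 135.5]
```

>>> play_rows(
  steps=[
    {"jaw": 0, "tx": 2, "ty": 0, "tz": 15, "twist": 0},
    {"jaw": 0, "tx": 2, "ty": 0, "tz": 26, "twist": 0},
    {"jaw": 0, "tx": 2, "ty": 0, "tz": 29, "twist": 0},
    {"jaw": 0, "tx": 2, "ty": 0, "tz": 29, "twist": 0},
  ],
)

```text
t: 15.55
position: [0.5187, 0.0256, 0.1788]
orientation: [-3.134, -0.219, 0.001]
force: [-0.1, 0.1, -3.0]
width: 0.233
finger_force: 118.0
```

>>> play_rows(
  steps=[
    {"jaw": 0, "tx": 0, "ty": 0, "tz": 2, "twist": 0},
    {"jaw": 0, "tx": 0, "ty": 0, "tz": 2, "twist": 0},
  ],
)

```text
t: 15.8
position: [0.5191, 0.0256, 0.1774]
orientation: [3.134, 0.219, 0.0]
force: [0.7, -0.1, -3.8]
width: 0.235
finger_force: 118.0
```

>>> play_rows(
  steps=[
    {"jaw": 0, "tx": 0, "ty": 0, "tz": 1.5, "twist": 0},
    {"jaw": 0, "tx": 0, "ty": 0, "tz": 1.5, "twist": 0},
  ],
)

```text
t: 16.05
position: [0.519, 0.0256, 0.1758]
orientation: [3.134, 0.219, 0.0]
force: [-0.3, -0.2, -3.4]
width: 0.235
finger_force: 117.9
```

>>> play_rows(
  steps=[
    {"jaw": 0, "tx": 0, "ty": 0, "tz": 1, "twist": 0},
    {"jaw": 0, "tx": 0, "ty": 0, "tz": 1, "twist": 0},
  ],
)

```text
t: 16.3
position: [0.5191, 0.0256, 0.1752]
orientation: [3.134, 0.218, 0.0]
force: [-2.0, -0.4, -0.0]
width: 0.237
finger_force: 118.3
```

>>> play_rows(
  steps=[
    {"jaw": 0, "tx": 0, "ty": 0, "tz": 1, "twist": 0},
    {"jaw": 0, "tx": 0, "ty": 0, "tz": 1, "twist": 0},
  ],
)

```text
t: 16.55
position: [0.5191, 0.0256, 0.1739]
orientation: [3.134, 0.219, 0.001]
force: [-1.4, -0.3, 1.8]
width: 0.237
finger_force: 118.4
```

>>> play_rows(
  steps=[
    {"jaw": 0, "tx": 0, "ty": 0, "tz": -20, "twist": 0},
    {"jaw": 0, "tx": 0, "ty": 0, "tz": -30, "twist": 0},
    {"jaw": 0, "tx": 0, "ty": 0, "tz": -30, "twist": 0},
    {"jaw": 0, "tx": 0, "ty": 0, "tz": 14.5, "twist": 0},
    {"jaw": 0, "tx": 0, "ty": 0, "tz": 14.5, "twist": 0},
  ],
)

```text
t: 17.18
position: [0.5193, 0.0256, 0.1586]
orientation: [-3.134, -0.218, -0.001]
force: [-0.2, -0.4, 2.3]
width: 0.237
finger_force: 118.8
```

>>> play_rows(
  steps=[
    {"jaw": 0, "tx": 0, "ty": 0, "tz": -30, "twist": 0},
    {"jaw": 0, "tx": 0, "ty": 0, "tz": -50, "twist": 0},
    {"jaw": 0, "tx": 0, "ty": 0, "tz": -50, "twist": 0},
  ],
)

```text
t: 17.55
position: [0.5195, 0.0257, 0.2105]
orientation: [3.134, 0.219, 0.003]
force: [-0.5, -0.8, -3.2]
width: 0.241
finger_force: 118.1
```

```bash
python3 - <<'E'
from h import *
import pickle
w,s0,t=pickle.load(open("hit0.pkl","rb"));s=get("scene")
f=lambda c:cv2.resize(c["frame"][170:270,220:320],(400,400),interpolation=cv2.INTER_CUBIC)
cv2.imwrite("pics/after.png",np.hstack([f(s0),f(s)])[:,:,::-1])
S=sensors.get_state();print(tool()[0],S["width"],S["force"],S["moment"])
y=np.radians(-18)
f=np.array([.5528,-.264]);u=np.array([np.cos(y),np.sin(y)]);go(np.r_[f-.0637*u,.2],y)
E
```

```text
[0.5186971  0.02556293 0.2091761 ] 0.23443576862709878 [ 0.18138896 -0.1892431  -4.08358546] [-0.05678936  0.19537435 -0.01406035]
shift [-63.7 263.6   9.3] toolx yaw 8.0 twist [np.float64(26.0), np.float64(-154.0)] tilt z [-0. -0. -1.]
```

View pics/after.png

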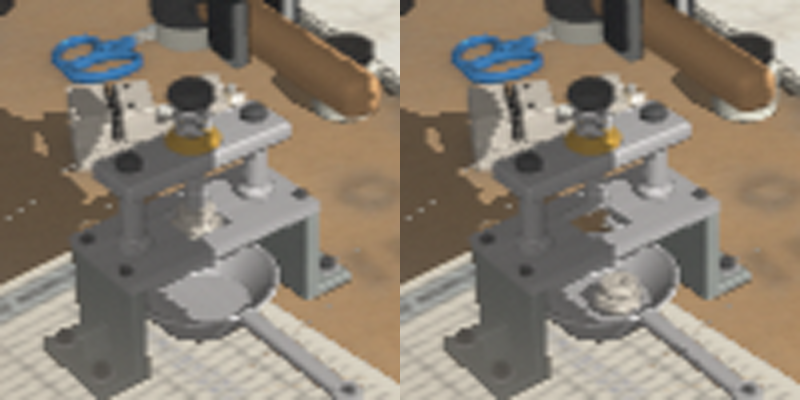

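The fitting now lies in the pan at about (615,290) in the right crop; the nest is empty and the punch is back up. Now I return the mallet.

>>> play_rows(
  steps=[
    {"jaw": 0, "tx": -10, "ty": 35, "tz": 0, "twist": 3},
    {"jaw": 0, "tx": -22, "ty": 85, "tz": 0, "twist": 9},
    {"jaw": 0, "tx": -36, "ty": 140, "tz": 0, "twist": 15},
    {"jaw": 0, "tx": -50, "ty": 195, "tz": 5, "twist": 21},
    {"jaw": 0, "tx": -60, "ty": 240, "tz": 20, "twist": 26},
    {"jaw": 0, "tx": -64, "ty": 263.5, "tz": 60, "twist": 26},
    {"jaw": 0, "tx": -64, "ty": 263.5, "tz": 110, "twist": 26},
    {"jaw": 0, "tx": -64, "ty": 263.5, "tz": 150, "twist": 26},
    {"jaw": 0, "tx": -64, "ty": 263.5, "tz": 175, "twist": 26},
    {"jaw": 0, "tx": -64, "ty": 263.5, "tz": 185, "twist": 26},
    {"jaw": 0, "tx": -64, "ty": 263.5, "tz": 185, "twist": 26},
    {"jaw": 0, "tx": -64, "ty": 263.5, "tz": 185, "twist": 26},
  ],
)

```text
t: 19.1
position: [0.493, -0.2446, 0.0254]
orientation: [3.102, -0.492, 0.003]
force: [0.5, 0.3, -3.1]
width: 0.237
finger_force: 118.0
```

>>> play_rows(
  steps=[
    {"jaw": 0, "tx": 0, "ty": 0, "tz": 3, "twist": 0},
    {"jaw": 0, "tx": 0, "ty": 0, "tz": 6, "twist": 0},
    {"jaw": 0, "tx": 0, "ty": 0, "tz": 8, "twist": 0},
    {"jaw": 0, "tx": 0, "ty": 0, "tz": 8, "twist": 0},
  ],
)

```text
t: 19.6
position: [0.492, -0.2442, 0.0161]
orientation: [-3.103, 0.492, 0.001]
force: [0.2, 0.7, -2.7]
width: 0.236
finger_force: 118.0
```

>>> play_rows(
  steps=[
    {"jaw": 0, "tx": 0, "ty": 0, "tz": 1, "twist": 0},
    {"jaw": 0, "tx": 0, "ty": 0, "tz": 1, "twist": 0},
  ],
)

```text
t: 19.85
position: [0.4922, -0.2443, 0.0157]
orientation: [3.103, -0.492, -0.0]
force: [-1.6, 0.3, -0.2]
width: 0.237
finger_force: 118.8
```

>>> play_rows(
  steps=[
    {"jaw": 0, "tx": 0, "ty": 0, "tz": 0.7, "twist": 0},
    {"jaw": 0, "tx": 0, "ty": 0, "tz": 0.7, "twist": 0},
  ],
)

```text
t: 20.1
position: [0.4921, -0.2443, 0.0154]
orientation: [3.102, -0.492, -0.0]
force: [-4.7, 1.7, 4.8]
width: 0.236
finger_force: 119.4
```

Contact. Release gently and lift straight up.

>>> play_rows(
  steps=[
    {"jaw": 0.3, "tx": 0, "ty": 0, "tz": 0, "twist": 0},
    {"jaw": 0.4, "tx": 0, "ty": 0, "tz": 0, "twist": 0},
    {"jaw": 0.55, "tx": 0, "ty": 0, "tz": 0, "twist": 0},
    {"jaw": 0.6, "tx": 0, "ty": 0, "tz": 0, "twist": 0},
    {"jaw": 0.6, "tx": 0, "ty": 0, "tz": -15, "twist": 0},
    {"jaw": 0.6, "tx": 0, "ty": 0, "tz": -50, "twist": 0},
    {"jaw": 0.6, "tx": 0, "ty": 0, "tz": -110, "twist": 0},
    {"jaw": 0.6, "tx": -20, "ty": 0, "tz": -170, "twist": 0},
    {"jaw": 0.6, "tx": -40, "ty": 0, "tz": -230, "twist": 0},
    {"jaw": 0.6, "tx": -40, "ty": 0, "tz": -230, "twist": 0},
    {"jaw": 0.6, "tx": -40, "ty": 0, "tz": -230, "twist": 0},
  ],
)

```text
t: 21.48
position: [0.4541, -0.2319, 0.2453]
orientation: [3.102, -0.492, 0.002]
force: [-0.6, 0.4, -0.2]
width: 0.598
finger_force: 0.0
```

```bash
python3 - <<'E'
from h import *
import pickle
w=get("wrist");print(tool()[0],sensors.get_state()["width"])
h=cv2.cvtColor(w["frame"],cv2.COLOR_RGB2HSV).astype(int);m=((h[...,1]<60)&(h[...,2]>185)).astype(np.uint8)
q=proj(w,np.array([.5528,-.264,.064]));print("pred",q)
n,l,st,ce=cv2.connectedComponentsWithStats(m)
for i in range(1,n):
    if st[i,4]>300 and np.hypot(*(ce[i]-q))<60:print(st[i],ce[i],onz(w,ce[i],.064))
def mal(c):
    h=cv2.cvtColor(c["frame"],cv2.COLOR_RGB2HSV).astype(int);m=((h[...,1]<60)&(h[...,2]>185)).astype(np.uint8)
    q=proj(c,np.array([.5528,-.264,.064])).astype(int);w=np.zeros_like(m);w[q[1]-14:q[1]+14,q[0]-14:q[0]+14]=1
    n,l,st,ce=cv2.connectedComponentsWithStats(m*w);i=1+np.argmax(st[1:,4]);return ce[i],st[i]
for nme in("scene","top"):
    c=get(nme);ce,s=mal(c);print(nme,ce.round(1),s,onz(c,ce,.064))
E
```

```text
[ 0.4537564  -0.23164508  0.24409016] 0.6013879926759331
pred [276.11986503  81.19622247]
[ 256   62   41   40 1231] [276.07311129  81.38017872] [ 0.55263814 -0.26389912  0.064     ]
scene [379.8 204.3] [372 199  15  12 131] [ 0.54130391 -0.25949005  0.064     ]
top [366.6 206.9] [361 201  12  12 108] [ 0.54965929 -0.26385958  0.064     ]
```

The mallet is standing upright: its face is at the expected place and height. I'm handing the job in.

```bash
python3 -c "
from cell import workorder
print(workorder.close_job())"
```

```text
the job is handed in; nothing more can be done
None
```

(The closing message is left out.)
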